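Hold the paper drawer's spring holder open for the new roll

TASK

The pattern-paper drawer on the cutting table is empty; make it ready for the new roll. Pull the drawer out to its stop, then draw the spring-loaded roll holder inside it sideways by its upright tab until its pointer stands on the black line across the scale ledge, and keep hold of it there: it springs back if let go, so finish while still holding it on the line and I will drop the roll in. Leave the paper roll, cloth weight, chalk and shears where they are.

Things in the scene. Friction and masses are not known exactly. Their poses are not given: they have to be found in the camera images.
- roll_cabinet: low grey steel cabinet fixed on the table, 260 deep (x) x 380 wide (y) x 135 high, with one drawer filling its front. Origin: on the table, under the middle of its front edge. Its x axis points into the cabinet, away from the drawer's front; y runs along the front (to the left seen from the robot), z up. Turned up to 0.2 rad from facing the robot. A tear bar 4 mm high lies on its top.
- roll_drawer (a joint): drawer travel in m along the cabinet's -x (towards the robot): 0 = shut, 0.160 = at its stop; starts 0 to 20 mm ajar. About 4 N of friction; it stays where it is left. Front panel 16 thick, its top 131 above the table; the side walls' tops are 65 above the table, the floor 20.
- drawer_handle (a point): middle of the drawer's steel bar handle: a horizontal bar 10 mm thick, 130 long along the cabinet's y, 42 mm in front of the drawer's front panel and 105 above the table (30 below the cabinet's top); moves with the drawer.
- tail_slide (a joint): travel in m of the spring-loaded roll holder along the cabinet's -y (to the right as seen from the robot), relative to the drawer: 0 = at rest where the spring holds it, 0.048 = pointer on the line, 0.065 = its far stop. The spring pulls it back with about 5 N at 0 and 11 N at the line.
- tailstock: the spring-loaded roll holder, in the right half of the drawer on a low rail: a 60 mm aluminium flange with a hub facing left and, 40 mm right of the flange, the upright black tab it is drawn by, with the pointer. It slides only along the cabinet's y. Axes as the cabinet's. Origin at table height straight below the tab.
- tab (a point): grip point of the holder's upright black tab: a plate 40 wide (cabinet x) x 10 thick (cabinet y), top 117 above the table; this point is its centre, 105 above the table. Free room: 35 mm to its left up to the flange (top 98 above the table; 30 mm below 75), open to its right above the drawer's wall. With the drawer at its stop the tab is 88 mm in front of the cabinet's front plane.
- pointer (a point): tip of the holder's thin black pointer, 50 mm nearer the front panel than the tab's centre, 104 above the table; it moves with the holder.
- line (a point): end of the black loading line, 4 mm wide, across the aluminium scale ledge just behind the drawer's front panel (ledge 22 wide, 135 long, top 100 above the table). The pointer is on the line when its tip has the same cabinet-y as this point. It moves with the drawer and lies 48 mm to the right of the pointer at rest.
- paper_roll: new roll of pattern paper, 80 in diameter, 200 tall, standing on end to the left of the cabinet's front; to be left alone. Origin: centre of its underside.
- cloth_weight: dark iron cloth weight, disc 90 in diameter, 45 high with its knob, on the table to the right of the drawer; to be left alone. Origin: centre of its underside.
- chalk: white piece of tailor's chalk, about 45 x 34 x 8, on top of the cabinet near its front edge; to be left alone.
- shears: tailor's shears with black bows, 230 long, 14 high, lying on the table left of the drawer; to be left alone. Origin near the pivot, on the table.

How it is judged:
By the outcome, as a careful person would: the job done as asked, in the order asked, and still so for the second after the job is handed in, while the arm keeps its last pose, push and grip.
It also fails if it takes over 45 s, if anything falls off the work surface, if the arm or the gripper's body presses on something with over 40 N, if the wrist force passes 120 N, or if a joint passes its speed limit or range.

ROBOT

A 6-joint arm with a two-finger parallel gripper is mounted at the origin on the work surface. World frame = base frame: x ahead of the robot, y to its left, z up, the work surface at z = 0. Lengths are in m, angles in rad, forces in N, time in s.
With the tool pointing down it reaches from about 0.35 to 1 m from the base axis. Payload 7.1 kg.
Tool frame: the origin (TCP) lies between the finger pads; the fingertips stand 22 mm ahead of it and the grasp point (between the pads) lies 3 mm ahead of it; x points along the fingers, y is the direction in which the jaws open and shut, and the axes are right-handed (so a half turn about x gives the same grasp; the last joint's range is limited). The gripper opens to 85 mm and grips with 20 to 120 N. Pads are 22 mm wide; open, the fingers measure 114 mm over their backs; the gripper's body (76 mm by 85 mm) begins 54 mm behind the grasp point. The pads swing forward as they close: fully open they stand 13 mm farther back than shut.
Start: joints at [-1.187, 0.423, 1.63, -0, 1.089, -0.019], TCP at [0.245, -0.575, 0.253] pointing down, gripper open.
Joint ranges: [-3, 3], [-0.9, 2.11], [0.09, 2.58], [-1.31, 4.45], [0.11, 2.69], [-2.54, 2.54]. Speed limits (rad/s): [2.39, 2.39, 3.01, 3.14, 3.14, 3.14].

INTERFACE

Orientations are given as a rotation vector (axis times angle).
In Python, from rig import manip gives the robot as it stands. The module is installed in compiled form; this text tells all that it offers. Calls block until the motion is done:
- manip.move_to(position, orientation): joint-space move of the TCP to a pose.
- manip.servo_line(position, orientation=None, rate=0.15): straight line of the TCP; orientation=None keeps the orientation; rate is the mean speed in m/s.
- manip.set_joints(angles): joint-space move.
- manip.command_gripper(opening, f_grip=None): finger opening in m; f_grip is the grip in N (None keeps the last); returns when the fingers have stopped.
- manip.hold(seconds).
- manip.solve_ik(position, orientation): joint angles nearest the present ones, or None.
- manip.camera(name): name is "side" or "top" or "wrist"; returns a dict with "image" (420x560x3 uint8, red, green, blue), "fx", "fy", "cx", "cy" (pixels), "cam_to_world" (4x4, takes a point from camera to world coordinates); the wrist camera has in their place "mount" (4x4, takes a point from camera to tool coordinates, whose origin is the TCP and whose axes are the tool frame's). Camera axes: x right, y down, z forward; pixel columns grow to the right and rows downward; lengths in m; the calibration is good to about 2 mm. A picture is of the moment at which its call begins: read the wrist's pose just before it. There is no depth.
A pose or a line that the arm cannot do raises manip.IKError and nothing moves.
- manip.sign_off(): hands the job in, once; it reports no verdict.
Readings, each from a call of its own:
- manip.get_time(): time.
- manip.get_joint_positions(): joint angles.
- manip.get_joint_vel(): joint speeds.
- manip.get_tau(): joint torques, N m.
- manip.get_position(): TCP position.
- manip.get_ee_rot(): TCP orientation.
- manip.get_contact_force(): force on the tool from outside, world axes, zero at the start.
- manip.get_torque(): the same for the moment, N m.
- manip.get_width(): finger opening in m.
Only numpy, scipy, OpenCV 4.12 (cv2) and the standard library are available. Lean on these libraries where they do the work, as an engineer would, in place of code of your own. Each camera call takes 0.05 s, during which the arm holds its last target. There are 200 camera calls.

## Working session

There is one attempt and no reset: what is moved stays moved. The work goes in short steps, each a Python script; the robot and the scene stay as the last script left them, time stands still between calls to the robot, and variables do not carry over. Pictures are saved under pics/ and viewed, about 8 in all and at most 12, crops included, and the job is handed in when it is done.

```bash
mkdir -p pics
cat > h.py <<'E'
import numpy as np, cv2
from scipy.spatial.transform import Rotation as R
from rig import manip
def snap(name,fn):
    if name=="wrist":
        p=np.array(manip.get_position());r=np.array(manip.get_ee_rot())
    c=manip.camera(name)
    if name=="wrist":
        T=np.eye(4);T[:3,:3]=R.from_rotvec(r).as_matrix() if r.size==3 else r;T[:3,3]=p
        T=T@np.array(c["mount"])
    else: T=np.array(c["cam_to_world"])
    K=[c["fx"],c["fy"],c["cx"],c["cy"]]
    np.savez("pics/"+fn+".npz",T=T,K=K,im=c["image"])
    cv2.imwrite("pics/"+fn+".png",c["image"][...,::-1])
def ray(fn,u,v,z):
    d=np.load("pics/"+fn+".npz");T=d["T"];fx,fy,cx,cy=d["K"]
    r=T[:3,:3]@np.array([(u-cx)/fx,(v-cy)/fy,1]);o=T[:3,3]
    return o+r*(z-o[2])/r[2]
def proj(fn,p):
    d=np.load("pics/"+fn+".npz");fx,fy,cx,cy=d["K"]
    q=np.linalg.inv(d["T"])@np.append(p,1);return np.array([fx*q[0]/q[2]+cx,fy*q[1]/q[2]+cy])
E
python3 - <<'E'
from h import *
snap("top","t0");snap("side","s0")
for n in("t0","s0"):
    d=np.load(f"pics/{n}.npz");print(d["K"],d["T"].round(3))
print(manip.get_time(),manip.get_ee_rot(),manip.get_width())
a=cv2.imread("pics/t0.png")
E
```

```text
[457.42207864 457.42207864 283.52411829 214.00008931] [[ 1.200e-02 -9.990e-01  3.300e-02  5.770e-01]
 [-1.000e+00 -1.200e-02  1.000e-03  4.300e-02]
 [-1.000e-03 -3.300e-02 -9.990e-01  1.229e+00]
 [ 0.000e+00  0.000e+00  0.000e+00  1.000e+00]]
[384.79189678 384.79189678 280.55431672 200.39256326] [[-0.951 -0.186  0.245  0.388]
 [-0.307  0.538 -0.785  0.775]
 [ 0.014 -0.822 -0.569  0.622]
 [ 0.     0.     0.     1.   ]]
0.1 [ 2.00031264  0.40989711 -2.0008498 ] 0.08563532776235529
```

View pics/t0.png

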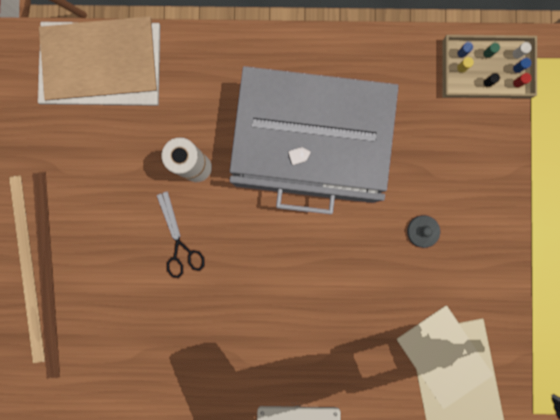

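View pics/s0.png

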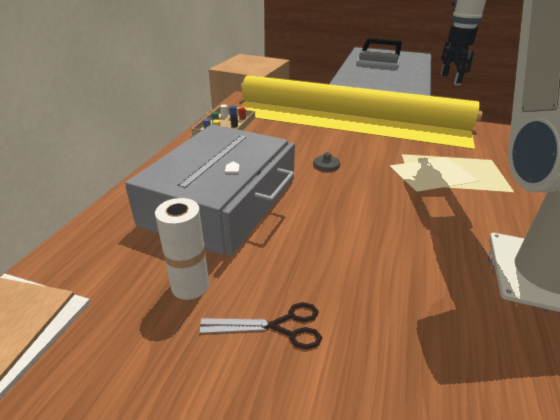

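The top view shows the cabinet with corners near (243,69) and (398,84). The handle is around (278–333, 210) and the chalk is at (299,156). The cloth weight sits at (424,232), and the side view agrees. I'll zoom in on the front.

Run:
```python
from h import *
a=cv2.imread("pics/t0.png")[60:225,222:412]
cv2.imwrite("pics/t0c.png",cv2.resize(a,None,fx=4,fy=3.6,interpolation=cv2.INTER_CUBIC))
for n,u,v,z in[("bl",243,69,.135),("br",398,84,.135),("fl",232,178,.135),("fr",388,190,.135),("h1",278,208,.105),("h2",333,213,.105),("w",424,232,.02)]:
    print(n,ray("t0",u,v,z).round(4))
```

```text
bl [0.9628 0.1467 0.135 ]
br [ 0.9306 -0.2283  0.135 ]
fl [0.698 0.169 0.135]
fr [ 0.6737 -0.2053  0.135 ]
h1 [0.6287 0.0582 0.105 ]
h2 [ 0.618  -0.0772  0.105 ]
w [ 0.5739 -0.327   0.02  ]
```

View pics/t0c.png

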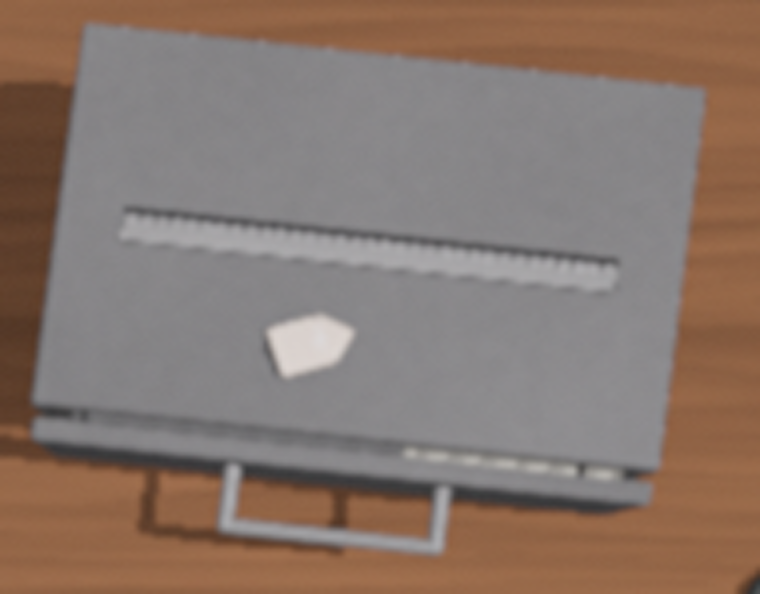

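```bash
cat >> h.py <<'E'
fl,fr=ray("t0",230,172.5,.135),ray("t0",387,190.6,.135)
bl,br=ray("t0",243.3,67,.135),ray("t0",398.3,85,.135)
h1,h2=ray("t0",278.3,205.8,.105),ray("t0",332,211.9,.105)
dy=(fl-fr)+(bl-br);yaw=np.arctan2(-dy[0],dy[1])
cx_=np.array([np.cos(yaw),np.sin(yaw),0]);cy_=np.array([-np.sin(yaw),np.cos(yaw),0])
O=(fl+fr)/2*[1,1,0]; H=(h1+h2)/2
def down(j):
    x=np.array([0,0,-1.]);return R.from_matrix(np.c_[x,j,np.cross(x,j)]).as_rotvec()
def cab(p): p=np.array(p)-O; return np.array([p@cx_,p@cy_,p[2]])
def wor(c): return O+c[0]*cx_+c[1]*cy_+np.array([0,0,c[2]])
E
python3 - <<'E'
from h import *
print("yaw",yaw,"edge yaws",[np.arctan2(-(a-b)[0],(a-b)[1]).round(3) for a,b in((fl,fr),(bl,br),(h1,h2))])
print("W",np.linalg.norm(fl-fr),np.linalg.norm(bl-br),"D",np.linalg.norm(bl-fl),np.linalg.norm(br-fr),"hl",np.linalg.norm(h1-h2))
print("O",O,"H",H,"cabH",cab(H))
for s in(1,-1):
    for j in(cx_,cy_): print(s,manip.solve_ik(H*[1,1,0]+[0,0,.23],down(s*j)))
E
```

```text
yaw -0.10397446198318737 edge yaws [np.float64(-0.103), np.float64(-0.105), np.float64(-0.101)]
W 0.37899917891985957 0.3770861833454309 D 0.2580154446223653 0.2572632700287378 hl 0.13289940535929348
O [ 0.69170549 -0.01445247  0.        ] H [ 0.62740288 -0.00863018  0.105     ] cabH [-0.06455962 -0.00088295  0.105     ]
1 [-3.27209660e-02  4.52754380e-01  1.64216090e+00 -4.44089210e-16
  1.04667737e+00  7.12534960e-02]
1 [-3.27209660e-02  4.52754380e-01  1.64216090e+00 -4.44089210e-16
  1.04667737e+00 -1.49954283e+00]
-1 None
-1 [-3.27209660e-02  4.52754380e-01  1.64216090e+00 -4.44089210e-16
  1.04667737e+00  1.64204982e+00]
```

All dimensions match what was given (379 × 258 mm, handle 133 mm). I'll move above the handle and check with the wrist camera.

Run:
```python
from h import *
manip.move_to(H*[1,1,0]+[0,0,.24],down(cx_))
manip.command_gripper(.034,40)
snap("wrist","w1");print(manip.get_time(),manip.get_width(),manip.get_contact_force(),proj("w1",H),proj("w1",h1),proj("w1",h2))
```

```text
3.125 0.03387071310539391 [-0.92416748  0.07201981 -0.09175409] [278.18692396 206.89892038] [277.89143978 124.9253569 ] [278.44375011 278.14793058]
```

View pics/w1.png

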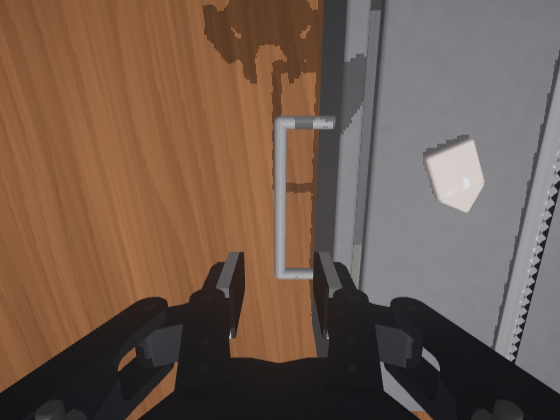

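The wrist view shows the bar at column ~281, rows 120–275, against a predicted column of 278. That puts it about 2 mm further out, and it lies between the fingers. Next I grip and pull.

Run:
```python
from h import *
H2=H+.002*cx_
manip.command_gripper(.028,50)
manip.servo_line(H2*[1,1,0]+[0,0,.108],rate=.15)
print("down",manip.get_contact_force())
manip.command_gripper(0,50)
print(manip.get_width(),manip.get_contact_force())
p0=np.array(manip.get_position())
manip.servo_line(p0-.125*cx_,rate=.09)
f=np.array(manip.get_contact_force());print(cab(manip.get_position()),f@cx_,f@cy_,f[2])
s=.125
while s<.175:
    s+=.003; manip.servo_line(p0-s*cx_,rate=.05)
    f=np.array(manip.get_contact_force());print(round(s,3),cab(manip.get_position()).round(4),(f@cx_).round(1),(f@cy_).round(1),f[2].round(1))
    if f@cx_>18: break
print(manip.get_time(),manip.get_width())
snap("top","t1")
```

```text
down [ 0.09271168 -0.56982115 -0.33692702]
0.007983885723212274 [ 0.05240661 -0.12019248  1.7798291 ]
[-0.18746462 -0.00057687  0.10838905] 0.22640103965573435 4.518939477288916 -0.36295901252683743
0.128 [-0.1902 -0.0006  0.1084] 0.9 4.7 -1.9
0.131 [-0.1931 -0.0006  0.1084] 3.0 5.7 -1.6
0.134 [-0.1961 -0.0006  0.1084] 0.8 5.2 -2.3
0.137 [-0.1991 -0.0006  0.1084] 1.7 5.9 -2.7
0.14 [-0.2021 -0.0006  0.1084] 1.6 5.4 -2.6
0.143 [-0.2051 -0.0006  0.1084] 1.8 5.9 -3.3
0.146 [-0.2081 -0.0005  0.1084] 2.5 6.5 -2.2
0.149 [-0.2111 -0.0005  0.1084] 2.1 5.9 -2.7
0.152 [-0.2141 -0.0005  0.1084] 1.4 6.2 -2.1
0.155 [-0.2162 -0.0005  0.1084] 4.6 6.1 -6.2
0.158 [-0.2163 -0.0005  0.1085] 14.9 4.8 -17.9
0.161 [-0.2164 -0.0005  0.1086] 25.0 3.6 -30.2
9.2333 0.00792004635537903
```

The drawer reached its stop: the position froze at -0.2163 (about -0.218 expected) while the force rose. I'll unload, release, lift and look from above the tab.

Run:
```python
from h import *
p=wor([-.2163,-.0005,.1084])
manip.servo_line(p,rate=.05)
f=np.array(manip.get_contact_force());print((f@cx_).round(1),f.round(1))
manip.command_gripper(.028)
manip.servo_line(p+[0,0,.13],rate=.2)
manip.move_to(wor([-.13,-.10,.26]),down(cy_))
snap("wrist","w2");snap("top","t2");print(manip.get_time(),proj("w2",wor([-.0863,-.10,.117])),proj("w2",wor([-.0863,-.06,.117])))
```

```text
3.6 [ 3.9  2.9 -3. ]
12.35 [278.80558038 252.22923894] [323.17872159 252.19272735]
```

View pics/w2.png

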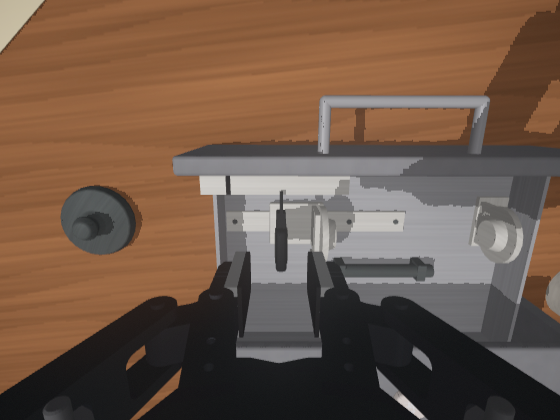

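View pics/t2.png

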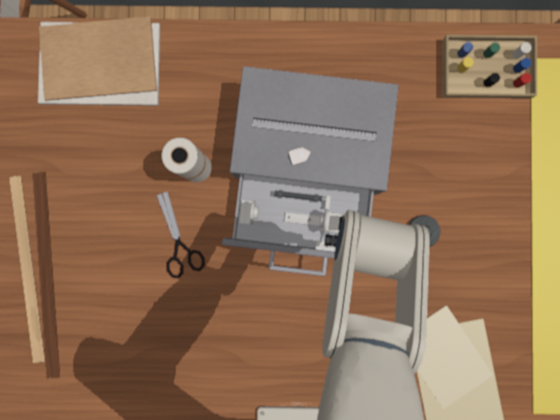

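The wrist view shows the tab top at about (281,246), the pointer tip at (282,190) and the black line at (228,185). I'll crop for accurate pixel positions.

Run:
```python
from h import *
a=cv2.imread("pics/w2.png")[165:285,195:345]
cv2.imwrite("pics/w2c.png",cv2.resize(a,None,fx=5,fy=5,interpolation=cv2.INTER_CUBIC))
for n,u,v,z in[("tab",281,246,.117),("tabT",281,222,.117),("tabB",281,270,.117),("ptr",282,190,.104),("line",228,185,.1),("h",404,101,.105)]: print(n,cab(ray("w2",u,v,z)).round(4))
g=a.max(axis=2)
for r in(10,15,20,24,28,32,36,40,50,60,70,80,90,100,105,110): print(165+r,[195+i for i in np.where(g[r]<60)[0] if i<110][:1],[195+i for i in np.where(g[r]<60)[0] if i<110][-1:], [195+i for i in np.where(g[r,:60]<75)[0]])
```

```text
tab [-0.0923 -0.098   0.117 ]
tabT [-0.1149 -0.0981  0.117 ]
tabB [-0.0687 -0.098   0.117 ]
ptr [-0.1408 -0.0971  0.104 ]
line [-0.1445 -0.1458  0.1   ]
h [-0.2158  0.0033  0.105 ]
175 [] [] []
180 [np.int64(226)] [np.int64(229)] [np.int64(226), np.int64(227), np.int64(228), np.int64(229)]
185 [np.int64(227)] [np.int64(229)] [np.int64(226), np.int64(227), np.int64(228), np.int64(229)]
189 [np.int64(227)] [np.int64(229)] [np.int64(226), np.int64(227), np.int64(228), np.int64(229)]
193 [np.int64(228)] [np.int64(229)] [np.int64(227), np.int64(228), np.int64(229)]
197 [] [] []
201 [] [] []
205 [] [] []
215 [] [] []
225 [np.int64(285)] [np.int64(285)] []
235 [np.int64(276)] [np.int64(286)] []
245 [np.int64(276)] [np.int64(286)] []
255 [np.int64(245)] [np.int64(286)] [np.int64(245), np.int64(246), np.int64(247), np.int64(248), np.int64(249)]
265 [np.int64(220)] [np.int64(285)] [np.int64(220), np.int64(221), np.int64(222), np.int64(223), np.int64(224), np.int64(225), np.int64(226), np.int64(227), np.int64(228), np.int64(229), np.int64(230), np.int64(242), np.int64(243), np.int64(244), np.int64(245), np.int64(246), np.int64(247), np.int64(248), np.int64(249), np.int64(250)]
270 [np.int64(217)] [np.int64(284)] [np.int64(217), np.int64(218), np.int64(219), np.int64(220), np.int64(221), np.int64(222), np.int64(223), np.int64(224), np.int64(225), np.int64(226), np.int64(227), np.int64(228), np.int64(241), np.int64(242), np.int64(243), np.int64(244), np.int64(245), np.int64(246), np.int64(247), np.int64(248), np.int64(249), np.int64(250)]
275 [np.int64(215)] [np.int64(250)] [np.int64(215), np.int64(216), np.int64(217), np.int64(218), np.int64(219), np.int64(220), np.int64(221), np.int64(222), np.int64(223), np.int64(224), np.int64(225), np.int64(226), np.int64(227), np.int64(240), np.int64(241), np.int64(242), np.int64(243), np.int64(244), np.int64(245), np.int64(246), np.int64(247), np.int64(248), np.int64(249), np.int64(250)]
```

View pics/w2c.png

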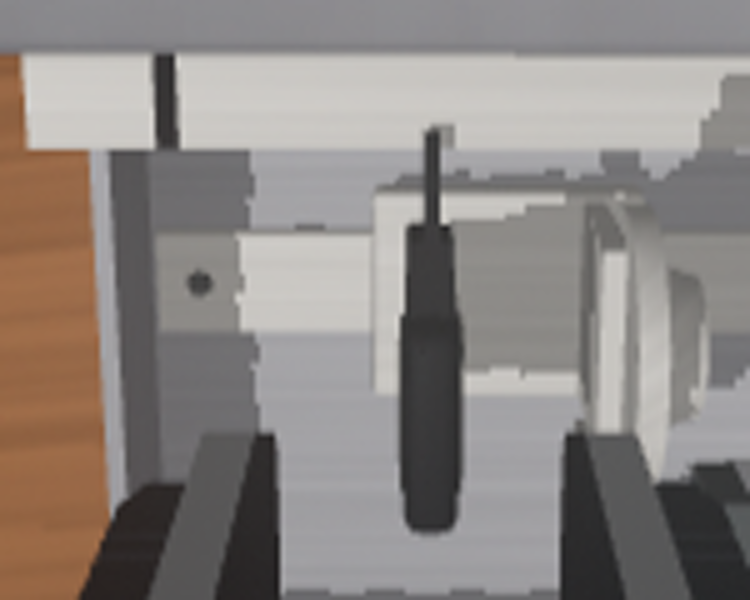

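Measured: tab at cabinet (-0.088, -0.098), with the pointer-to-line gap close to the specified 48 mm. I'll grip the tab and draw it 46 mm, then check.

Run:
```python
from h import *
G=wor([-.088,-.098,.109])
manip.command_gripper(.026,60)
manip.move_to(G+[0,0,.06],down(cy_))
manip.servo_line(G,rate=.12)
f=np.array(manip.get_contact_force());print("down",f.round(1))
manip.command_gripper(0,70)
f=np.array(manip.get_contact_force());print(manip.get_width(),f.round(1),cab(manip.get_position()).round(4))
snap("wrist","w3a")
p0=np.array(manip.get_position())
for s in(.012,.024,.036,.046):
    manip.servo_line(p0-s*cy_,rate=.06)
    f=np.array(manip.get_contact_force());print(s,cab(manip.get_position()).round(4),(f@cx_).round(1),(f@cy_).round(1),f[2].round(1),round(manip.get_width(),4))
snap("wrist","w3");snap("side","s3");print(manip.get_time())
a=np.hstack([cv2.imread(f"pics/{n}.png")[:,80:480] for n in("w3a","w3")])
cv2.imwrite("pics/w3p.png",a)
```

```text
down [ 0.2 -0.1  1.1]
0.009067688578554101 [-0.8  2.6  6.8] [-0.0872 -0.0978  0.1104]
0.012 [-0.0872 -0.1091  0.1104] -0.0 5.8 -2.4 0.0088
0.024 [-0.0872 -0.1208  0.1104] 0.4 7.8 -1.4 0.0089
0.036 [-0.0872 -0.1325  0.1105] 0.6 8.9 -1.2 0.0092
0.046 [-0.0873 -0.1423  0.1104] 0.7 10.0 -1.0 0.0091
15.5
```

View pics/w3p.png

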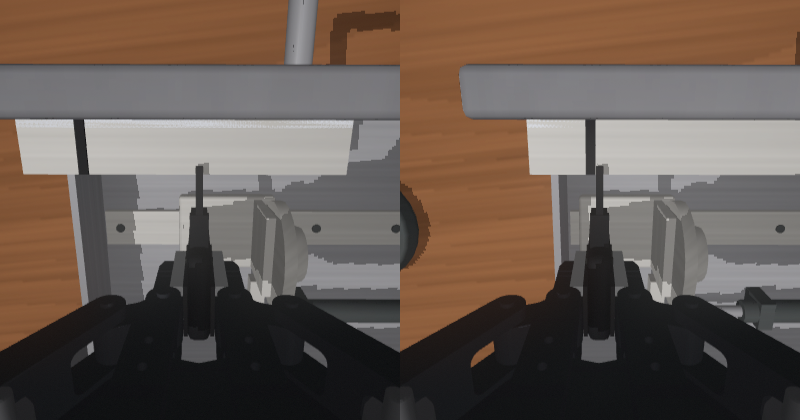

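The holder is gripped and moving. The pointer (col ~599) is about 9 px left of the line (col ~591), which is roughly 3.5 mm to go. I'll measure that, correct, and check again.

```bash
cat > gap.py <<'E'
from h import *
def gap(fn):
    im=np.load(f"pics/{fn}.npz")["im"].max(axis=2)
    def cen(r,lo,hi):
        w=np.clip(120-im[r,lo:hi].astype(float),0,None);return (w*np.arange(lo,hi)).sum()/w.sum() if w.sum()>100 else np.nan
    rl=np.arange(128,160);cl=np.array([cen(r,257,290) for r in rl])
    k=np.polyfit(rl,cl,1); c=np.nanmean([cen(r,272,290) for r in range(176,196)])
    pu=np.nanmean([cen(r,275,286) for r in range(178,188)])
    P=cab(ray(fn,pu,168,.104)); L=cab(ray(fn,np.polyval(k,160),160,.1))
    print(fn,"ptr u",pu,"line u@160",np.polyval(k,160),"line slope",k[0],"P",P.round(4),"L",L.round(4)); return P[1]-L[1]
E
python3 - <<'E'
from gap import *
g=gap("w3");print("gap",g)
p=np.array(manip.get_position())
if .001<g<.006:
    manip.servo_line(p-g*cy_-.0002*cy_,rate=.04); manip.hold(.3)
    f=np.array(manip.get_contact_force());print(cab(manip.get_position()).round(4),f.round(1),manip.get_width())
    snap("wrist","w4");print("gap",gap("w4"),manip.get_time())
    a=np.load("pics/w4.npz")["im"][100:240,210:350,::-1];cv2.imwrite("pics/w4c.png",cv2.resize(a,None,fx=4,fy=4))
E
```

```text
w3 ptr u 278.9116693466136 line u@160 270.0333929438969 line slope 0.0012409975378320892 P [-0.139  -0.1425  0.104 ] L [-0.1417 -0.1461  0.1   ]
gap 0.003648585357275469
[-0.0873 -0.1441  0.1104] [ 2.4  9.8 -2.1] 0.008583843308266436
w4 ptr u 279.25747243286617 line u@160 274.28686335439204 line slope -0.010894928823451987 P [-0.139  -0.1441  0.104 ] L [-0.1417 -0.1461  0.1   ]
gap 0.00203281878761033 16.1
```

View pics/w4c.png

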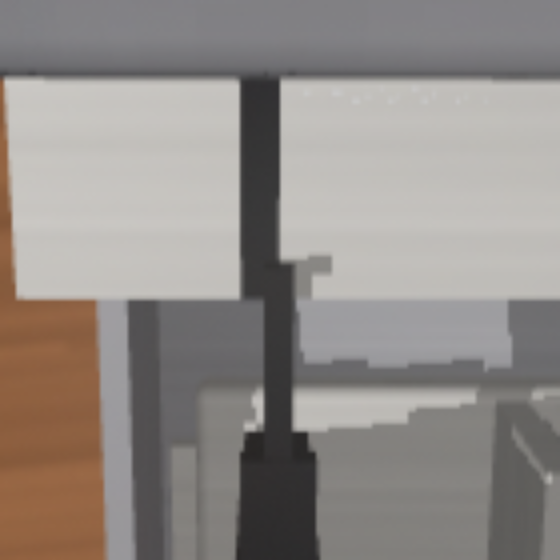

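The pointer is now ~2 mm short because the arm gives under the spring load. I'll iterate, shifting the target to compensate.

Run:
```python
from gap import *
# last target: actual(w3 pose)-gap-0.2mm
t=np.array([0,-.1423-.00365-.0002,0])[1]
base=cab(manip.get_position())
for i in range(4):
    g=gap(["w4","w5","w6","w7"][i]);print("gap",g)
    if abs(g)<.0004: break
    t-=g; manip.servo_line(wor([base[0],t,base[2]]),rate=.03); manip.hold(.4)
    f=np.array(manip.get_contact_force());print(t,cab(manip.get_position()).round(4),(f@cy_).round(1),f.round(1),round(manip.get_width(),4))
    snap("wrist",["w5","w6","w7","w8"][i]); last=["w5","w6","w7","w8"][i]
manip.hold(1.0);snap("wrist","w9");print("final",gap("w9"),manip.get_time())
a=np.load("pics/w9.npz")["im"];cv2.imwrite("pics/w9c.png",np.hstack([cv2.resize(a[100:240,210:350,::-1],(420,420)),a[:,120:490,::-1]]))
```

```text
w4 ptr u 279.25747243286617 line u@160 274.28686335439204 line slope -0.010894928823451987 P [-0.139  -0.1441  0.104 ] L [-0.1417 -0.1461  0.1   ]
gap 0.00203281878761033
-0.14818281878761033 [-0.0873 -0.1462  0.1104] 10.1 [ 1.7 10.  -2.2] 0.0089
w5 ptr u 279.3844726984084 line u@160 280.00225886638896 line slope 0.0001182670167347998 P [-0.139  -0.1463  0.104 ] L [-0.1417 -0.146   0.1   ]
gap -0.0002742166408973845
w9 ptr u 279.39605321170853 line u@160 280.0019710219075 line slope 2.8702863757336578e-05 P [-0.1391 -0.1462  0.104 ] L [-0.1418 -0.146   0.1   ]
final -0.0002694673977278461 17.85
```

View pics/w9c.png

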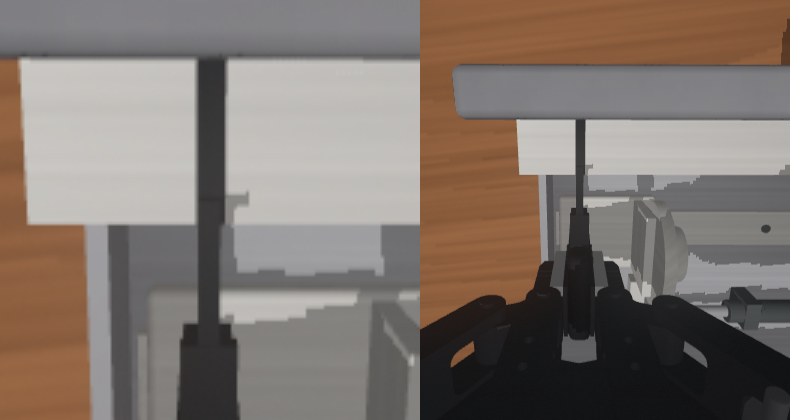

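The pointer is centred on the line (gap -0.3 mm, steady for 1 s). One last check that the drawer is still at its stop, then I'll hand in.

Run:
```python
from h import *
for n,u,v in(("w2",240,194.8),("w3a",250,174.5),("w9",250,174.5)): print(n,cab(ray(n,u,v,.1)).round(4))
snap("side","s9")
d=[cv2.imread(f"pics/{n}.png").astype(int)[290:350,195:330] for n in("s0","s9")];print("shears diff",abs(d[0]-d[1]).mean())
for n,(r0,r1,c0,c1) in {"roll":(200,300,158,210),"chalk":(158,178,222,245)}.items():
    a,b=[cv2.imread(f"pics/{m}.png").astype(int)[r0:r1,c0:c1] for m in("s0","s9")];print(n,abs(a-b).mean())
f=np.array(manip.get_contact_force());print(f.round(1),manip.get_width())
```

```text
w2 [-0.1355 -0.1353  0.1   ]
w3a [-0.1356 -0.1101  0.1   ]
w9 [-0.1358 -0.1585  0.1   ]
shears diff 6.902427983539095
roll 3.062628205128205
chalk 3.6543478260869566
[ 3.7 10.8 -1.6] 0.008791603119587321
```

```bash
python3 -c "
from rig import manip
manip.sign_off();print(manip.get_time())"
```

```text
the job is handed in; nothing more can be done
the job is handed in; nothing more can be done
```

The drawer is out at its stop and the gripper is holding the roll holder with its pointer on the black line, so you can drop the roll in. I handed the job in at about 18 s of the 45 s allowed; no verdict came back.

- **Drawer:** I pulled it by the handle until it stopped moving and the pull force rose. In the last wrist picture the scale ledge is within 0.3 mm of where it was just after I let go of the handle, so the drawer has not crept back.
- **Holder:** I drew it about 48.4 mm by its tab. The pointer measured 0.3 mm past the line's centre (the line is 4 mm wide) and stayed there for a full second. The gripper is carrying about 10 N of spring force.
- **First correction fell short:** it stopped 2 mm before the line because the arm gave under the spring. I moved the target further to make up for it.
- **Other items:** before and after side pictures show only small differences around the shears, roll and chalk; I took these as shadow, without viewing the last picture. I did not compare the cloth weight, but the arm never came down near it.

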